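Turn a circuit board over against a soldering rest

TASK

Turn the framed circuit board over onto the low metal soldering rest so that its solder side faces up: push it across the mat against the sprung rail at the front of the rest, keep pushing and raise its near edge so that it tips up on its far edge, and let it fall over onto the rest, where it must lie flat. Only push with the fingers; do not grip the board or lift it off, and leave the solder spool, the flux bottle and the tin where they stand.

Things in the scene. Friction and masses are not known exactly. Their poses are not given: they have to be found in the camera images.
- board: Circuit board in a grey plastic frame, one rigid slab 100 (x) by 120 (y) by 12 mm thick, 0.08 to 0.17 kg, balanced. Along its -x edge the lowest 8 mm are cut back 10 mm, leaving a lip 4 mm thick. Component side: red with black chips; solder side: bright pads. Origin: centre of the solder side; z out of the component side. Starts flat, component side up, 25 to 60 mm before the rest, x towards it within 0.25 rad.
- board_far_edge (a point): Middle of the board frame's edge nearest the rest at the start (50 mm along board x from the board's centre, at half thickness). The board tips up on this edge.
- board_near_edge (a point): Middle of the lip's edge, nearest the robot at the start (50 mm along board -x, 10 mm above the solder side): the edge to push on and raise. The board lifts, by friction, with a fingertip that reaches below the lip, presses on this edge and moves up in an arc about the far edge; beyond some 30 degrees it leans on the finger.
- rest: Soldering rest, fixed: at the front a dark steel rail, behind it an aluminium plate, together 135 deep (x), 150 wide (y), 16 mm high. The rail's front face, a 16 mm wall, looks along rest -x, roughly to the robot. Origin: foot of this face, mid-width, on the work surface; x into the plate, z up. A board tipped past upright at the rail topples onto the rest; some 30 mm of it then overhang the front, which is fine.
- rail (a joint): How far the sprung front rail is pushed in along rest x, in m: 0 as it stands, 0.007 at its stop. It starts to give at 1.6 N and needs 0.8 N more per mm (7 N at the stop); it springs back by itself.
- spool: Steel-coloured spool of solder, 54 mm diameter, 40 mm high, standing; origin at the centre of its underside. To be left alone.
- flux: Amber flux bottle, 36 mm diameter, 85 mm high, standing; origin at the centre of its underside. To be left alone.
- tin: Small open steel tin, 60 mm diameter, 38 mm high; origin at the centre of its underside. To be left alone. The spool, bottle and tin stand at least 130 mm to either side of the rest's centre line.
Things that resemble listed ones, but are neither listed nor needed, are in the scene too. There is more than one size of the board; the job needs the larger. There is more than one size of the rest; the one meant has the size given above.

How it is judged:
By the outcome, as a careful person would: the job done as asked, in the order asked, and still so for the second after the job is handed in, with the robot touching nothing.
It also fails if it takes over 45 s, if anything falls off the work surface, if the arm or the gripper's body presses on something with over 40 N, if the wrist force passes 120 N, or if a joint passes its speed limit or range.

ROBOT

A 6-joint arm with a two-finger parallel gripper is mounted at the origin on the work surface. World frame = base frame: x ahead of the robot, y to its left, z up, the work surface at z = 0. Lengths are in m, angles in rad, forces in N, time in s.
With the tool pointing down it reaches from about 0.325 to 1 m from the base axis. Payload 5.1 kg.
Tool frame: the origin (TCP) lies on the centre line of the jaws, within the pads' length; the fingertips stand 19 mm ahead of it and the grasp point (between the pads) is the TCP; z points along the fingers, y is the direction in which the jaws open and shut (so a half turn about z gives the same grasp; the last joint's range is limited). The gripper opens to 85 mm and grips with 20 to 120 N. Pads are 22 mm wide; open, the fingers measure 114 mm over their backs; the gripper's body (76 mm by 85 mm) begins 54 mm behind the grasp point. The pads swing forward as they close: fully open they stand 13 mm farther back than shut.
Start: joints at [-1.385, 0.124, 1.65, -0, 1.367, -0.083], TCP at [0.173, -0.627, 0.25] pointing down, gripper open.
Joint ranges: [-2.61, 2.61], [-1.02, 2.33], [0.03, 2.71], [-1.35, 4.49], [0.32, 2.68], [-2.91, 2.91]. Speed limits (rad/s): [2.57, 2.57, 3.14, 3.14, 3.14, 3.14].

INTERFACE

Orientations are given as a rotation vector (axis times angle).
In Python, from rig import get_obs, grab_frame, hand_in gives the robot as it stands.
- The arm moves only by the tool apply_moves, never from a script. Its argument "deltas" is a list of rows, each a list of 4 numbers: the shift along the world's x, y, z in mm, then the turn about the world's z in units of 6 degrees (1.0 is 6 degrees). A call has exactly 8 rows; each row shifts and turns the commanded pose from where the row before left it; what a row does not reach is not made up. A row lasts 1/12 s, in which the tool goes at most 41.7 mm and 7.16 degrees, less where a joint would pass 70% of its speed; a pose out of reach is approached as far as the arm can. A call with a gripper value outside its range is refused whole. "grip" is the finger opening in mm, from 0 to 85.4, set as the call begins (left out, the last holds). The fingers move at their own pace and stop on an object; the grip force is fixed at half the most. Time passes only in rows, so rows that do not move let the fingers close, or fill a call up. It gives the time, the measured TCP pose, the force and the opening at its end, in the units of the state.
- get_obs(): the state, without advancing time (a new reading comes with each control period).
- grab_frame(name): name is "scene" or "top" or "wrist"; returns a dict with "image" (400x640x3 uint8, red, green, blue), "fov_y" (degrees; the focal length in pixels is half the picture's height over the tangent of half this angle, whatever the lens; pixels are square), "cx", "cy" (the principal point, pixels), "k1" (the pictures are not rectified: a ray, as slopes to the right and down, at radius r is drawn at 1 + k1 r^2 times it, then the intrinsics apply), "R" (3x3) and "t" (3): a world point X has camera coordinates R X + t; the wrist camera has in their place "mount" (4x4, takes a point from camera to tool coordinates, whose origin is the TCP and whose axes are the flange's). Camera axes: x right, y down, z forward; pixel columns grow to the right and rows downward; lengths in m; the calibration is good to about 2 mm. A picture is of the moment at which its call begins: read the wrist's pose just before it. There is no depth.
- hand_in(): hands the job in, once; it reports no verdict.
The state is a dict: "time_s": time; "qpos": joint angles; "joint_vel": joint speeds; "tau": joint torques, N m; "position": TCP position; "tool_rot": TCP orientation; "wrist_force": force on the tool from outside, world axes, zero at the start; "wrist_torque": the same for the moment, N m; "gripper_width": opening from 0.0 (shut) to 1.0 (fully open).
Only numpy, scipy, OpenCV 4.12 (cv2) and the standard library are available. Lean on these libraries where they do the work, as an engineer would, in place of code of your own. Each camera call takes 0.05 s, during which the arm holds its last target.

## Working session

There is one attempt and no reset: what is moved stays moved. The work goes in short steps, Python scripts to look and compute and a tool call to move; the robot and the scene stay as the last step left them, time stands still between calls to the robot, and variables do not carry over. Pictures are saved under pics/ and viewed, and the job is handed in when it is done.

Besides the shell and the picture viewer there is one more tool, called in YAML: its name, and indented under it one key for each argument. apply_moves: Moves the arm, as the interface text tells. Its arguments: {"type":"object","properties":{"deltas":{"type":"array"},"grip":{"type":"number"}},"required":["deltas"]}

```bash
ls; mkdir -p pics
python3 - <<'E'
from rig import *
import cv2
o=get_obs();print(o)
for n in("scene","top"):
    f=grab_frame(n);cv2.imwrite(f"pics/{n}0.png",f["image"][:,:,::-1]);print(n,{k:v for k,v in f.items() if k!="image"})
E
```

```text
pics
{'time_s': 0.0, 'qpos': array([-1.38460784e+00,  1.24489045e-01,  1.65167711e+00,  1.47526391e-05,
        1.36751114e+00, -8.25820095e-02]), 'joint_vel': array([-0.00057543, -0.00114784,  0.0010986 ,  0.00159341,  0.00288111,
       -0.00125054]), 'tau': array([ 1.08110180e-03, -4.23612392e+01, -3.65448511e+01,  3.02670776e-05,
        6.97725423e-03, -1.78174510e-06]), 'position': array([ 0.17248498, -0.6260997 ,  0.24906154]), 'tool_rot': array([-3.11120450e+00, -4.20630437e-01,  1.46798063e-04]), 'wrist_force': array([ 0.10282821,  0.51301856, -0.15589383]), 'wrist_torque': array([0.01154814, 0.03486159, 0.00804513]), 'gripper_width': 1.0018818112457097}
scene {'fov_y': 46.22907804414769, 'cx': 328.14020226351556, 'cy': 195.96636094334437, 'k1': 0.0054791852444969445, 'R': array([[ 0.70508075,  0.70910209, -0.00594734],
       [ 0.41600311, -0.42040692, -0.80634945],
       [-0.57428438,  0.56606736, -0.59140949]]), 't': array([-0.47446622, -0.2068243 ,  1.26853059])}
top {'fov_y': 47.528711101950286, 'cx': 318.11996886103964, 'cy': 199.91302317106985, 'k1': -0.03337167052009479, 'R': array([[ 0.00491829, -0.99998266,  0.00323921],
       [-0.99661902, -0.00516737, -0.08199895],
       [ 0.08201426, -0.00282497, -0.99662715]]), 't': array([0.03995499, 0.62042917, 1.13579106])}
```

View pics/top0.png

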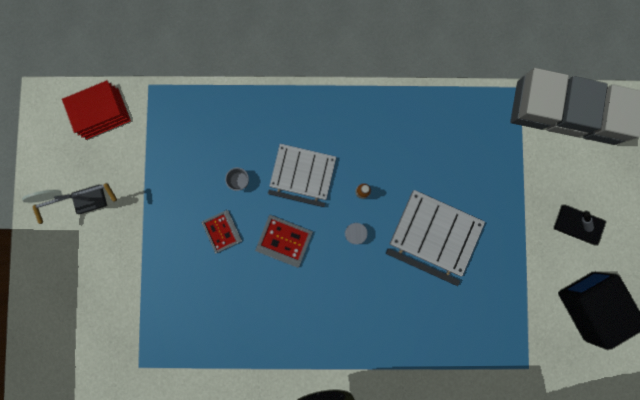

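View pics/scene0.png

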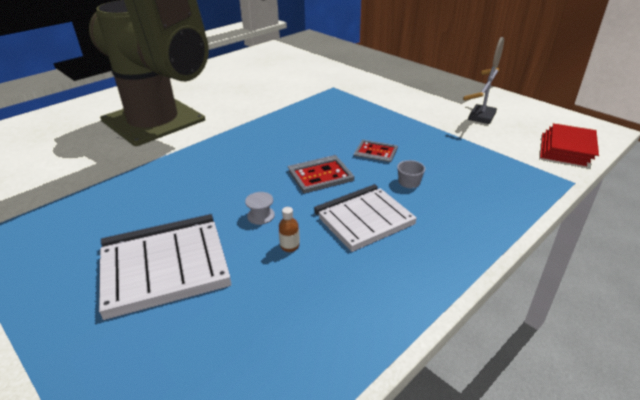

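The top view shows the larger board at about (285,240), the matching rest at (303,172), the spool at (357,233), the flux at (363,190) and the tin at (237,180). The larger rest at (437,235) is a decoy, and so is the small board at (222,231).

```bash
cat > h.py <<'E'
import numpy as np, cv2
from rig import *
def K(f):
    h,w=f["image"].shape[:2]; F=h/2/np.tan(np.radians(f["fov_y"])/2)
    return F
def ray(f,u,v):
    F=K(f); d=np.array([(u-f["cx"])/F,(v-f["cy"])/F]); s=d.copy()
    for _ in range(20): s=d/(1+f["k1"]*(s@s))
    return np.array([s[0],s[1],1.])
def pose(f,o=None):
    if "R" in f: return f["R"],f["t"]
    M=f["mount"]; R,_=cv2.Rodrigues(o["tool_rot"]); T=np.eye(4);T[:3,:3]=R;T[:3,3]=o["position"]
    W=np.linalg.inv(T@M); return W[:3,:3],W[:3,3]
def back(f,u,v,z,o=None):
    R,t=pose(f,o); c=-R.T@t; d=R.T@ray(f,u,v); return c+d*(z-c[2])/d[2]
def proj(f,X,o=None):
    R,t=pose(f,o); p=R@np.array(X)+t; s=p[:2]/p[2]; s=s*(1+f["k1"]*(s@s)); return s*K(f)+[f["cx"],f["cy"]]
def crop(f,x0,y0,w,h,k,name):
    cv2.imwrite(name,cv2.resize(f["image"][y0:y0+h,x0:x0+w,::-1],None,fx=k,fy=k,interpolation=cv2.INTER_CUBIC))
E
python3 - <<'E'
from h import *
f=grab_frame("top");crop(f,210,130,140,150,4,"pics/topc.png")
f=grab_frame("scene");crop(f,260,130,180,130,4,"pics/scenec.png")
E
```

```text
(no output)
```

View pics/topc.png

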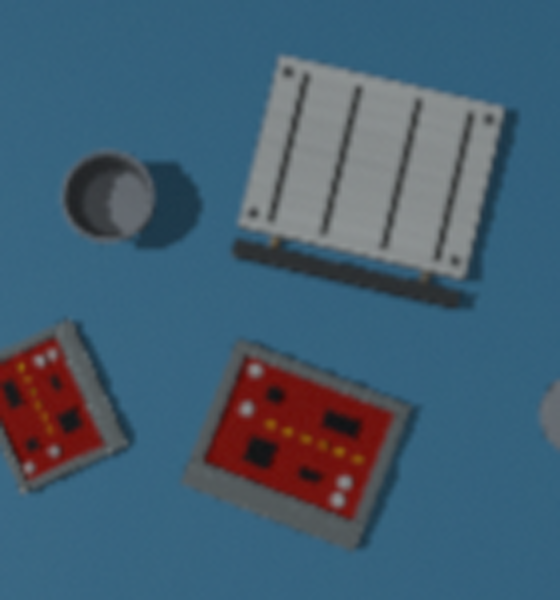

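View pics/scenec.png

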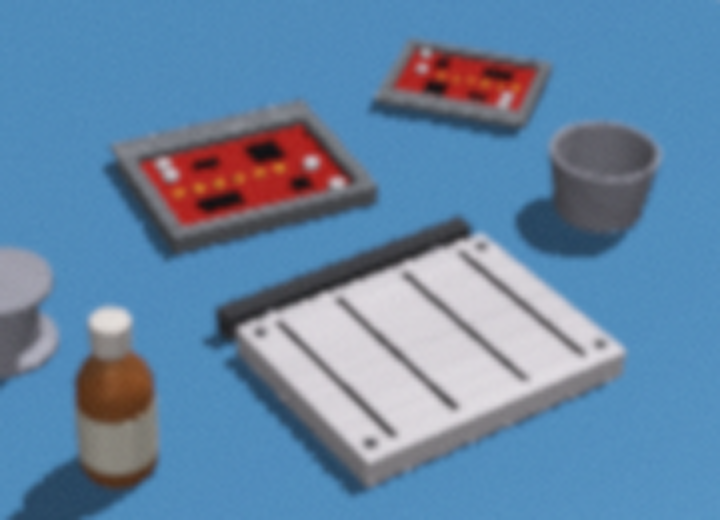

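Run:
```python
from h import *
f=grab_frame("top"); g=grab_frame("scene")
def P(n,pts,z,fr,x0,y0):
    q=np.array([back(fr,x0+(u+.5)/4-.5,y0+(v+.5)/4-.5,z)[:2] for u,v in pts]);print(n,q.round(4).tolist(),"len",np.linalg.norm(q-np.roll(q,-1,0),axis=1).round(4),"ctr",q.mean(0).round(4),"ang",[round(float(np.arctan2(*(q[(i+1)%len(q)]-q[i])[::-1])),3) for i in range(len(q))])
# order: far-left, far-right, near-right, near-left
P("board top",[(243,342),(415,404),(358,549),(185,482)],.012,f,210,130)
P("board scn",[(375,185),(172,240),(115,148),(305,102)],.012,g,260,130)
P("plate top",[(278,55),(507,108),(465,278),(238,225)],.016,f,210,130)
P("rail top",[(235,240),(475,295),(471,309),(232,255)],.016,f,210,130)
P("plate scn",[(625,352),(370,463),(238,340),(485,235)],.016,g,260,130)
P("rail scn",[(475,228),(228,332),(218,312),(462,218)],.016,g,260,130)
```

```text
board top [[0.5813, 0.166], [0.542, 0.0549], [0.4493, 0.0908], [0.4913, 0.202]] len [0.1179 0.0994 0.1189 0.097 ] ctr [0.516  0.1284] ang [-1.911, 2.772, 1.21, -0.381]
board scn [[0.5835, 0.1665], [0.5431, 0.054], [0.4544, 0.0914], [0.4957, 0.2017]] len [0.1196 0.0962 0.1178 0.0946] ctr [0.5192 0.1284] ang [-1.916, 2.742, 1.213, -0.381]
plate top [[0.7683, 0.1454], [0.7341, -0.0038], [0.6231, 0.0231], [0.6567, 0.1698]] len [0.1531 0.1142 0.1506 0.1142] ctr [0.6956 0.0836] ang [-1.796, 2.904, 1.346, -0.216]
rail top [[0.647, 0.1716], [0.6122, 0.0166], [0.6031, 0.0191], [0.6372, 0.1734]] len [0.1589 0.0094 0.158  0.0099] ctr [0.6249 0.0952] ang [-1.792, 2.867, 1.353, -0.183]
plate scn [[0.7698, 0.1405], [0.7366, -0.003], [0.6317, 0.0166], [0.6599, 0.1679]] len [0.1473 0.1068 0.1539 0.1133] ctr [0.6995 0.0805] ang [-1.798, 2.957, 1.386, -0.244]
rail scn [[0.6521, 0.1691], [0.6237, 0.0175], [0.6087, 0.025], [0.6413, 0.1713]] len [0.1542 0.0168 0.1498 0.011 ] ctr [0.6314 0.0957] ang [-1.756, 2.677, 1.352, -0.201]
```

apply_moves:
  deltas:
    - [11,32.8,0,-0.25]
    - [11,32.8,0,-0.25]
    - [11,32.8,0,-0.25]
    - [11,32.8,0,-0.25]
    - [11,32.8,0,-0.25]
    - [11,32.8,0,-0.25]
    - [11,32.8,0,-0.25]
    - [11,32.8,0,-0.25]
  grip: 50

```text
time_s: 0.97
position: [0.2608, -0.3627, 0.2503]
tool_rot: [3.14, 0.09, 0.0]
wrist_force: [0.9, 0.0, 0.6]
gripper_width: 0.583
```

apply_moves:
  deltas:
    - [11,32.8,0,-0.25]
    - [11,32.8,0,-0.25]
    - [11,32.8,0,-0.25]
    - [11,32.8,0,-0.25]
    - [11,32.8,0,-0.25]
    - [11,32.8,0,-0.25]
    - [11,32.8,0,-0.25]
    - [11,32.8,0,-0.25]

```text
time_s: 1.63
position: [0.3487, -0.1003, 0.2506]
tool_rot: [3.132, -0.238, 0.002]
wrist_force: [1.4, -0.3, -0.2]
gripper_width: 0.585
```

apply_moves:
  deltas:
    - [11,32.8,0,-0.25]
    - [11,32.8,0,-0.25]
    - [11,32.8,0,-0.25]
    - [11,32.8,0,-0.25]
    - [11,32.8,0,-0.25]
    - [11,32.8,0,-0.25]
    - [11,32.8,0,-0.25]
    - [11,32.8,0,-0.25]

```text
time_s: 2.3
position: [0.4367, 0.1625, 0.2505]
tool_rot: [-3.091, 0.563, -0.001]
wrist_force: [0.8, -1.2, -0.6]
gripper_width: 0.582
```

Run:
```python
from h import *
o=get_obs();f=grab_frame("wrist");print(o["position"],o["tool_rot"],f["mount"])
cv2.imwrite("pics/w1.png",f["image"][:,:,::-1])
```

```text
[0.43672868 0.16250759 0.25046874] [-3.09064002e+00  5.62622154e-01 -1.09946015e-03] [[ 1.48090187e-03 -9.65508045e-01 -2.60369010e-01  6.52291508e-02]
 [ 9.99998903e-01  1.42415643e-03  4.06598906e-04  8.64977978e-05]
 [-2.17683148e-05 -2.60369327e-01  9.65509095e-01 -1.24575860e-01]
 [ 0.00000000e+00  0.00000000e+00  0.00000000e+00  1.00000000e+00]]
```

View pics/w1.png

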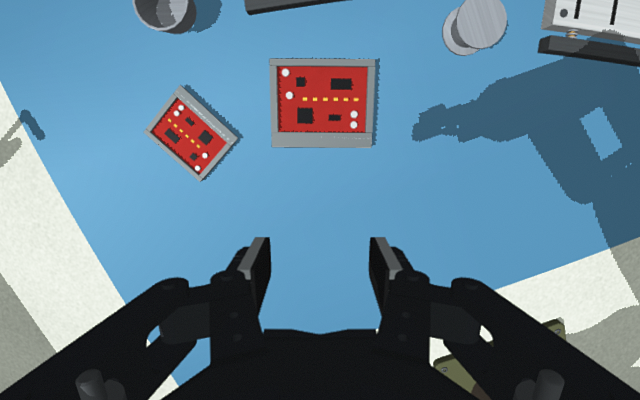

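Run:
```python
from h import *
o=get_obs();f=grab_frame("wrist")
q=np.array([back(f,u,v,.012,o)[:2] for u,v in [(269,58),(376,59.5),(373,147),(271,146)]])
print(q.round(4),q.mean(0),np.linalg.norm(q-np.roll(q,-1,0),axis=1),(q[2]+q[3])/2,np.arctan2(*(q[3]-q[2])[::-1])-np.pi/2,np.arctan2(*(q[0]-q[1])[::-1])-np.pi/2)
R,_=cv2.Rodrigues(o["tool_rot"]);print(R)
print((R.T@(np.r_[(q[2]+q[3])/2,0.01]-o["position"])))
# tips at y=+-w, find tip z in tool
M=f["mount"];d=M[:3,:3]@ray(f,375,237);c=M[:3,3]
for y in(.025,.028,.0365,.04): print(y,c+d*(y-c[1])/d[1])
d=M[:3,:3]@ray(f,265,237);print(c+d*(-.025-c[1])/d[1])
```

```text
[[0.5835 0.1742]
 [0.5398 0.0614]
 [0.4475 0.0953]
 [0.4913 0.2099]] [0.51552675 0.13518897] [0.12090233 0.09834882 0.12272155 0.09885934] [0.46939574 0.15257899] -0.3657367689299489 -0.3700384809906334
[[ 9.36586147e-01 -3.50435438e-01  1.18028215e-03]
 [-3.50437227e-01 -9.36576716e-01  4.21965495e-03]
 [-3.73291851e-04 -4.36568518e-03 -9.99990401e-01]]
[0.03456845 0.00316717 0.24038876]
0.025 [ 1.47429876e-02  2.50000000e-02 -4.96043071e-05]
0.028 [0.00866493 0.028      0.01494253]
0.0365 [-0.00855624  0.0365      0.05742025]
0.04 [-0.01564731  0.04        0.07491108]
[ 0.01303322 -0.025       0.00398684]
```

apply_moves:
  deltas:
    - [0,0,-30,0]
    - [0,0,-35,0]
    - [0,0,-35,0]
    - [0,0,-35,0]
    - [0,0,-35,0]
    - [0,0,-25,0]
    - [0,0,-10,0]
    - [0,0,0,0]

```text
time_s: 3.07
position: [0.4343, 0.1595, 0.0427]
tool_rot: [3.088, -0.562, -0.009]
wrist_force: [-0.1, 0.9, 0.7]
gripper_width: 0.589
```

Run:
```python
from h import *
o=get_obs();print(o["position"],o["wrist_force"]);f=grab_frame("wrist")
cv2.imwrite("pics/w2.png",f["image"][:,:,::-1])
f=grab_frame("scene");crop(f,260,90,180,130,4,"pics/s2.png")
f=grab_frame("top");crop(f,210,130,140,150,4,"pics/t2.png")
```

```text
[0.43430452 0.15951319 0.04267271] [-0.09598538  0.87591275  0.67715573]
```

View pics/w2.png

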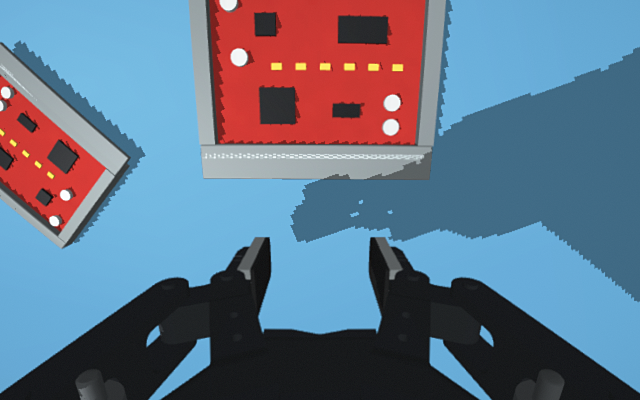

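View pics/s2.png

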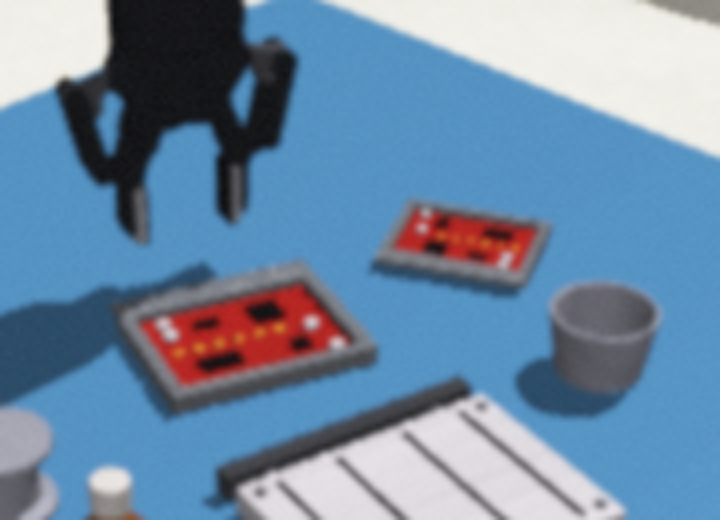

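The wrist view shows the board's near edge spanning (203–430, row 178), centred between the fingers. Next I'll lower and feel for the mat.

apply_moves:
  deltas:
    - [0,0,-6,0]
    - [0,0,-6,0]
    - [0,0,-3,0]
    - [0,0,-2,0]
    - [0,0,-1,0]
    - [0,0,-1,0]
    - [0,0,0,0]
    - [0,0,0,0]

```text
time_s: 3.88
position: [0.4367, 0.1606, 0.0264]
tool_rot: [-3.091, 0.562, -0.0]
wrist_force: [-1.0, -0.8, 0.3]
gripper_width: 0.588
```

Run:
```python
from h import *
o=get_obs();print(o["position"],o["wrist_force"])
f=grab_frame("scene");crop(f,260,90,120,100,6,"pics/s3.png")
```

```text
[0.43665529 0.16057024 0.02636947] [-0.96274578 -0.78928902  0.30518254]
```

View pics/s3.png

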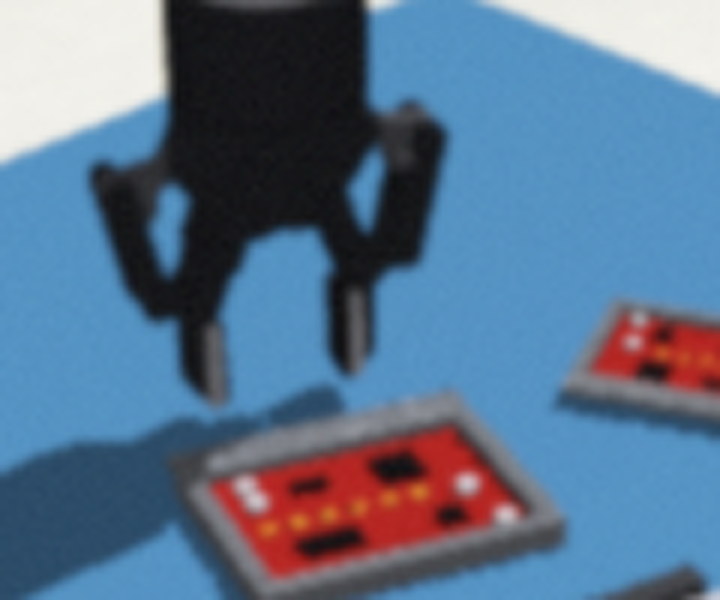

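apply_moves:
  deltas:
    - [0,0,-1,0]
    - [0,0,-1,0]
    - [0,0,-1,0]
    - [0,0,-1,0]
    - [0,0,0,0]
    - [0,0,0,0]
    - [0,0,0,0]
    - [0,0,0,0]

```text
time_s: 4.6
position: [0.4366, 0.1606, 0.0224]
tool_rot: [-3.091, 0.562, -0.0]
wrist_force: [0.6, 0.5, -0.2]
gripper_width: 0.583
```

apply_moves:
  deltas:
    - [0,0,-1,0]
    - [0,0,0,0]
    - [0,0,-1,0]
    - [0,0,0,0]
    - [0,0,-1,0]
    - [0,0,0,0]
    - [0,0,0,0]
    - [0,0,0,0]

```text
time_s: 5.27
position: [0.4366, 0.1606, 0.0193]
tool_rot: [-3.091, 0.562, 0.0]
wrist_force: [0.1, 0.9, -0.1]
gripper_width: 0.584
```

Run:
```python
from h import *
o=get_obs();print(o["position"],o["wrist_force"])
f=grab_frame("scene");crop(f,260,90,120,100,6,"pics/s4.png")
```

```text
[0.43657748 0.16055267 0.01929655] [ 0.08657691  0.93852287 -0.10140213]
```

View pics/s4.png

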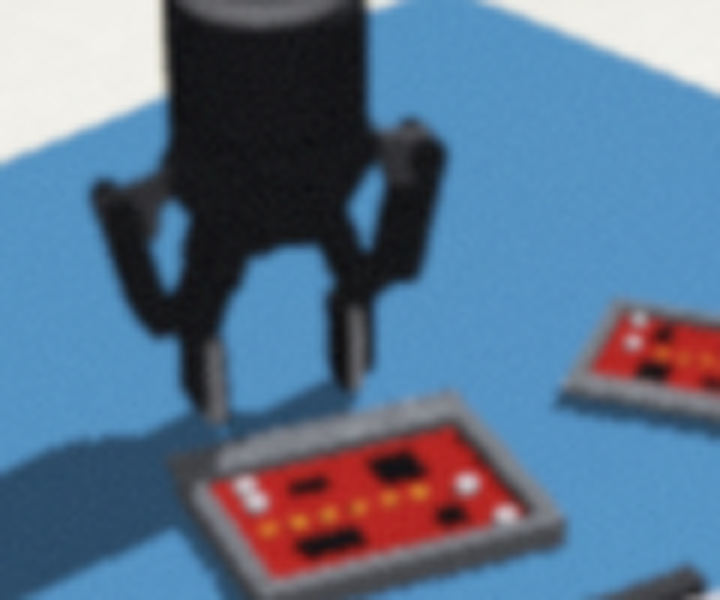

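apply_moves:
  deltas:
    - [0,0,-1,0]
    - [0,0,0,0]
    - [0,0,-1,0]
    - [0,0,0,0]
    - [0,0,-1,0]
    - [0,0,0,0]
    - [0,0,0,0]
    - [0,0,0,0]

```text
time_s: 5.98
position: [0.4366, 0.1605, 0.0163]
tool_rot: [3.091, -0.562, -0.0]
wrist_force: [0.9, 0.1, -0.2]
gripper_width: 0.584
```

apply_moves:
  deltas:
    - [0,0,-1,0]
    - [0,0,0,0]
    - [0,0,0,0]
    - [0,0,0,0]
    - [0,0,0,0]
    - [0,0,0,0]
    - [0,0,0,0]
    - [0,0,0,0]

```text
time_s: 6.65
position: [0.4367, 0.1606, 0.016]
tool_rot: [3.091, -0.561, -0.0]
wrist_force: [-2.2, -0.3, 5.2]
gripper_width: 0.589
```

apply_moves:
  deltas:
    - [0,0,4,0]
    - [5,-1.9,0,0]
    - [5,-1.9,0,0]
    - [5,-1.9,0,0]
    - [5,-1.9,0,0]
    - [5,-1.9,0,0]
    - [5,-1.9,0,0]
    - [4,-1.5,0,0]

```text
time_s: 7.32
position: [0.4711, 0.1473, 0.0192]
tool_rot: [3.091, -0.562, -0.001]
wrist_force: [-1.2, -0.7, 0.1]
gripper_width: 0.586
```

Run:
```python
from h import *
o=get_obs();print(o["position"],o["wrist_force"])
f=grab_frame("wrist");cv2.imwrite("pics/w5.png",f["image"][:,:,::-1])
f=grab_frame("top");crop(f,210,130,140,150,4,"pics/t5.png")
```

```text
[0.47111187 0.14734614 0.0191665 ] [-1.18176778 -0.69841783  0.08817776]
```

View pics/w5.png

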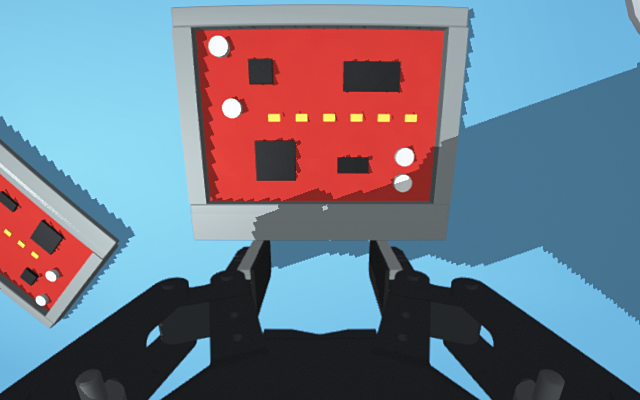

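View pics/t5.png

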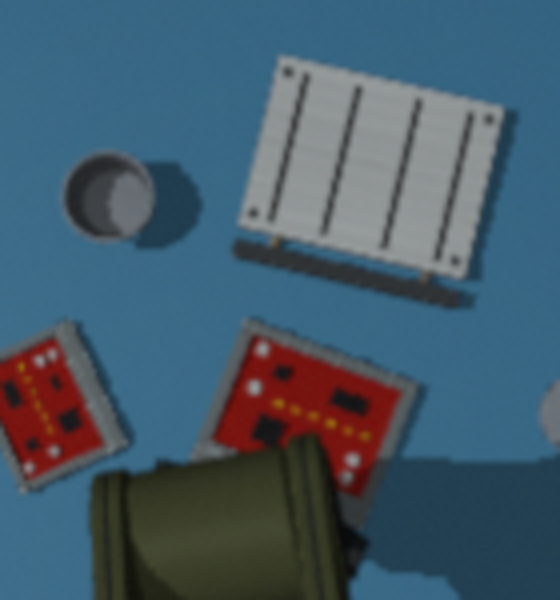

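```bash
cat >> h.py <<'E'
RO=np.array([.620,.098]); RY=-.222
def rf(p):
    c,s=np.cos(RY),np.sin(RY); d=np.array(p[:2])-RO; return np.array([c*d[0]+s*d[1],-s*d[0]+c*d[1]])
E
python3 - <<'E'
from h import *
f=grab_frame("top");o=get_obs()
q=[back(f,210+(u+.5)/4-.5,130+(v+.5)/4-.5,.012) for u,v in[(248,318),(425,381)]]
print(q,[rf(p) for p in q],rf(o["position"]),np.linalg.norm(q[0]-q[1]))
E
```

```text
[array([0.5968369 , 0.16297553, 0.012     ]), array([0.55680831, 0.04851329, 0.012     ])] [array([-0.03690103,  0.0582809 ]), array([-0.05074487, -0.06218586])] [-0.15624029  0.0154377 ] 0.1212596055724033
```

apply_moves:
  deltas:
    - [3.6,-2.1,0,0.17]
    - [3.6,-2.1,0,0.17]
    - [3.6,-2.1,0,0.17]
    - [3.6,-2.1,0,0.17]
    - [3.6,-2.1,0,0.17]
    - [3.6,-2.1,0,0.17]
    - [3.6,-2.1,0,0.17]
    - [3.6,-2.1,0,0.15]

```text
time_s: 8.13
position: [0.4998, 0.1306, 0.0193]
tool_rot: [3.123, -0.341, -0.0]
wrist_force: [-1.0, -0.4, -0.3]
gripper_width: 0.584
```

Run:
```python
from h import *
o=get_obs();print(o["position"],o["tool_rot"],rf(o["position"]),o["wrist_force"])
f=grab_frame("wrist");cv2.imwrite("pics/w6.png",f["image"][:,:,::-1])
f=grab_frame("top");crop(f,210,130,140,150,4,"pics/t6.png")
```

```text
[0.49975314 0.13059821 0.01929016] [ 3.12300914e+00 -3.41035774e-01 -7.21430646e-05] [-0.12447339  0.00532215] [-1.0454375  -0.43209407 -0.27269013]
```

View pics/w6.png

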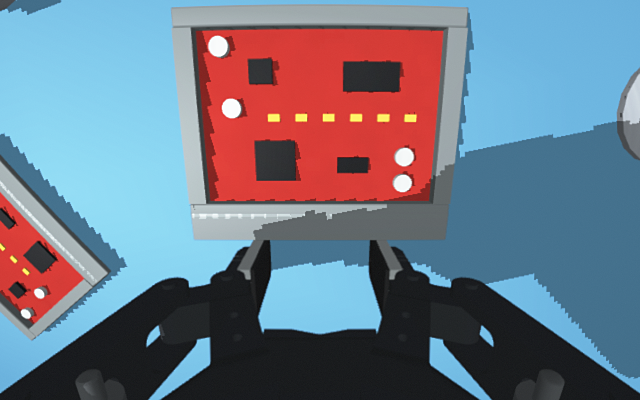

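View pics/t6.png

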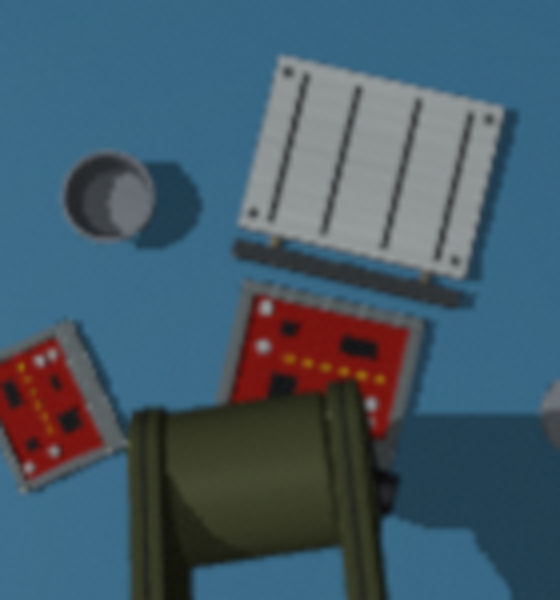

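apply_moves:
  deltas:
    - [2.9,-0.7,0,0]
    - [2.9,-0.7,0,0]
    - [2.9,-0.7,0,0]
    - [2,-0.4,0,0]
    - [1,-0.2,0,0]
    - [1,-0.2,0,0]
    - [0,0,0,0]
    - [0,0,0,0]

```text
time_s: 8.9
position: [0.5118, 0.1281, 0.0193]
tool_rot: [-3.123, 0.344, 0.001]
wrist_force: [-2.9, 1.1, 1.5]
gripper_width: 0.587
```

Run:
```python
from h import *
o=get_obs();print(o["position"],o["tool_rot"],rf(o["position"]),o["wrist_force"])
f=grab_frame("wrist");cv2.imwrite("pics/w7.png",f["image"][:,:,::-1])
f=grab_frame("scene");crop(f,270,130,160,120,5,"pics/s7.png")
f=grab_frame("top");crop(f,250,160,100,100,6,"pics/t7.png")
```

```text
[0.5117756  0.12808924 0.01927246] [-3.12260737e+00  3.43766549e-01  1.19738069e-03] [-0.11219355  0.00552187] [-2.87012716  1.08601906  1.51831464]
```

View pics/s7.png

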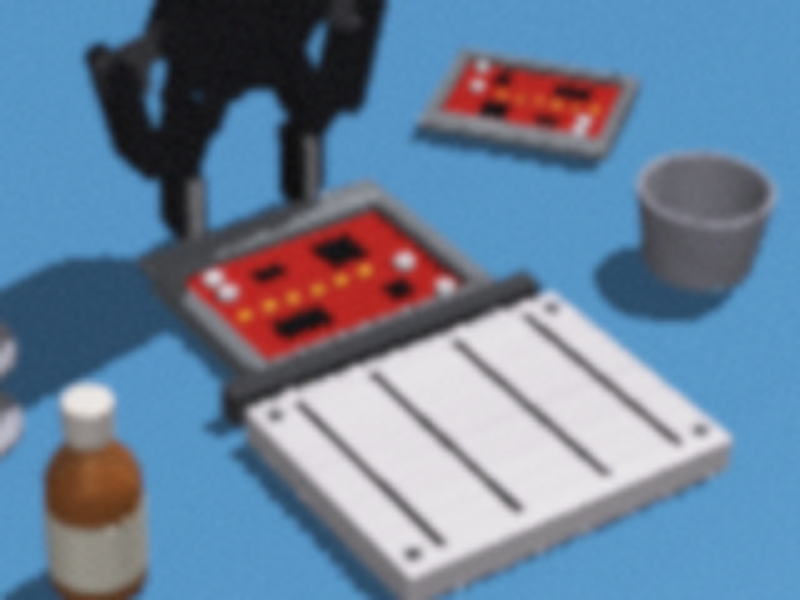

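View pics/t7.png

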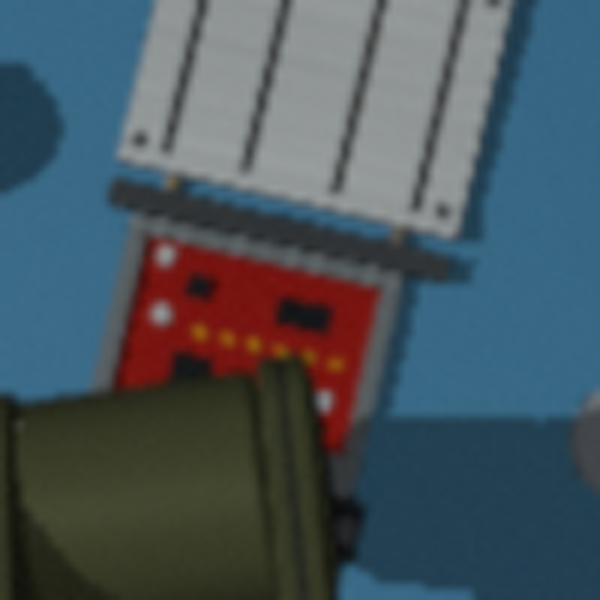

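Pushed square to the rail, with the force just starting to build. I'll work out the tipping arc.

Run:
```python
from h import *
c,s=np.cos(RY),np.sin(RY)
def pt(bx,h,t,d):
    return np.array([d-12*np.sin(t)-bx*np.cos(t)+h*np.sin(t), bx*np.sin(t)+h*np.cos(t)])
ths=list(range(0,90,3))+[90]
prev=None
for th in ths:
    t=np.radians(th)
    d=np.interp(th,[0,12,30,45,90],[4,4,1.5,0.5,0])
    lag=np.interp(th,[0,20,30,50,90],[0,0,2,8,20])
    tip=3+100*np.sin(t)-8*(1-np.cos(t))-lag
    L=[pt(100,8,t,d),pt(90,0,t,d),pt(90,8,t,d)]
    # contact = min x among points above tip
    x=min(p[0] for p in L if p[1]>tip-0.5)
    if prev is not None:
        dx=x-prev[0];dz=tip-prev[1]
        print(th,"rest x %.1f tip %.1f"%(x,tip)," row: %.1f %.1f %.1f"%(dx*c,dx*s,dz))
    prev=(x,tip)
```

```text
3 rest x -96.1 tip 8.2  row: -0.1 0.0 5.2
6 rest x -95.9 tip 13.4  row: 0.2 -0.0 5.2
9 rest x -95.4 tip 18.5  row: 0.5 -0.1 5.1
12 rest x -94.6 tip 23.6  row: 0.7 -0.2 5.1
15 rest x -94.0 tip 28.6  row: 0.6 -0.1 5.0
18 rest x -93.2 tip 33.5  row: 0.8 -0.2 4.9
21 rest x -92.0 tip 38.1  row: 1.1 -0.2 4.6
24 rest x -90.6 tip 42.2  row: 1.4 -0.3 4.1
27 rest x -89.0 tip 46.1  row: 1.6 -0.4 3.9
30 rest x -87.1 tip 49.9  row: 1.9 -0.4 3.8
33 rest x -84.7 tip 53.3  row: 2.3 -0.5 3.3
36 rest x -82.2 tip 56.5  row: 2.5 -0.6 3.2
39 rest x -79.3 tip 59.4  row: 2.8 -0.6 3.0
42 rest x -76.3 tip 62.3  row: 3.0 -0.7 2.8
45 rest x -73.0 tip 64.9  row: 3.2 -0.7 2.6
48 rest x -69.4 tip 67.3  row: 3.5 -0.8 2.4
51 rest x -65.6 tip 69.4  row: 3.7 -0.8 2.2
54 rest x -62.2 tip 71.4  row: 3.3 -0.7 2.0
57 rest x -58.7 tip 73.1  row: 3.4 -0.8 1.7
60 rest x -55.1 tip 74.6  row: 3.6 -0.8 1.5
63 rest x -51.3 tip 75.8  row: 3.7 -0.8 1.2
66 rest x -47.3 tip 76.8  row: 3.9 -0.9 1.0
69 rest x -43.2 tip 77.5  row: 4.0 -0.9 0.7
72 rest x -39.0 tip 78.0  row: 4.1 -0.9 0.5
75 rest x -34.7 tip 78.2  row: 4.2 -0.9 0.2
78 rest x -30.3 tip 78.1  row: 4.3 -1.0 -0.1
81 rest x -25.8 tip 77.7  row: 4.4 -1.0 -0.4
84 rest x -21.3 tip 77.1  row: 4.4 -1.0 -0.6
87 rest x -16.7 tip 76.2  row: 4.5 -1.0 -0.9
90 rest x -12.0 tip 75.0  row: 4.5 -1.0 -1.2
```

apply_moves:
  deltas:
    - [1,-0.2,0,0]
    - [1,-0.2,0,0]
    - [1,-0.3,0,0]
    - [1,-0.2,0,0]
    - [0,0,0,0]
    - [0,0,0,0]
    - [0,0,0,0]
    - [0,0,0,0]

```text
time_s: 9.72
position: [0.5153, 0.1274, 0.0192]
tool_rot: [-3.122, 0.344, 0.004]
wrist_force: [-6.2, 3.0, 4.6]
gripper_width: 0.588
```

Run:
```python
from h import *
for i in range(4):
    f=grab_frame("top");o=get_obs();print(o["wrist_force"].round(1),o["position"].round(4),rf(o["position"]).round(4))
crop(f,250,160,100,100,6,"pics/t8.png")
f=grab_frame("scene");crop(f,270,130,160,120,5,"pics/s8.png")
```

```text
[-5.6  2.6  3.2] [0.5153 0.1274 0.0192] [-0.1086  0.0056]
[-5.9  3.   3.8] [0.5153 0.1273 0.0192] [-0.1086  0.0056]
[-6.8  2.8  3.6] [0.5153 0.1274 0.0192] [-0.1086  0.0056]
[-5.9  2.3  3.8] [0.5153 0.1274 0.0192] [-0.1086  0.0056]
```

View pics/s8.png

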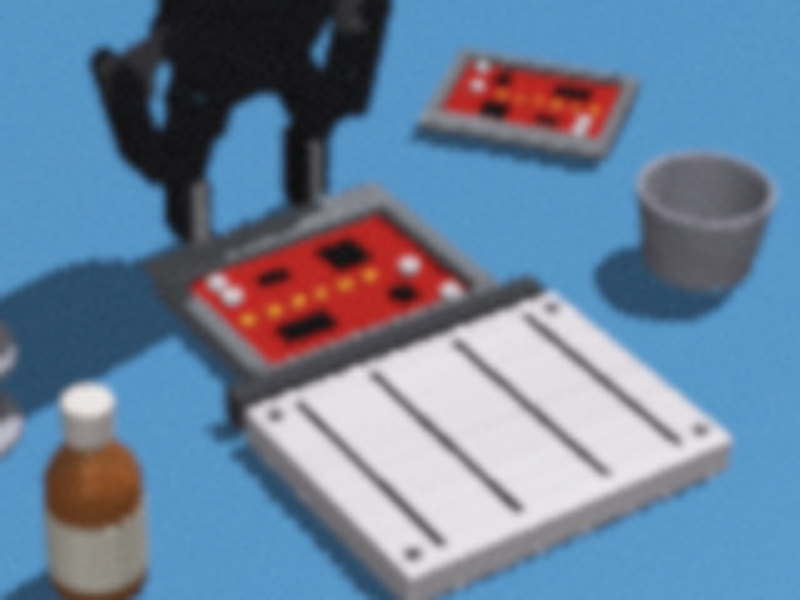

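View pics/t8.png

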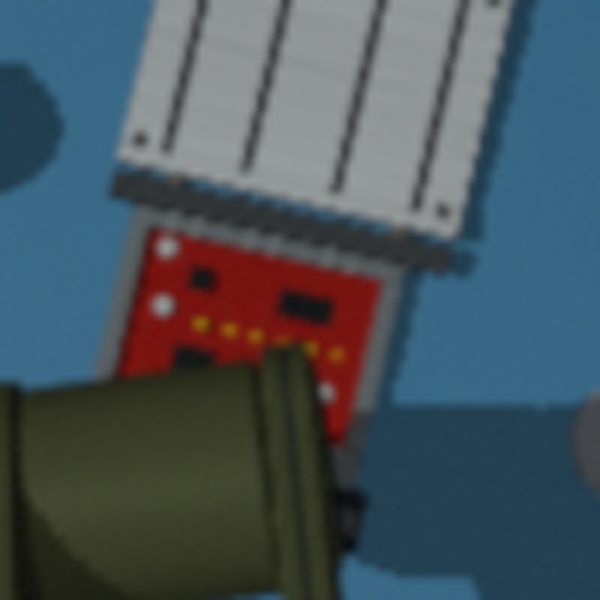

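apply_moves:
  deltas:
    - [0,0,3,0]
    - [0,0,4,0]
    - [0,0,4,0]
    - [0.3,-0.1,4,0]
    - [0.4,-0.1,4,0]
    - [0.5,-0.1,4,0]
    - [0.6,-0.1,4,0]
    - [0.7,-0.2,3,0]

```text
time_s: 10.63
position: [0.519, 0.1263, 0.0501]
tool_rot: [-3.123, 0.344, -0.001]
wrist_force: [-3.7, 1.7, 0.9]
gripper_width: 0.58
```

Run:
```python
from h import *
o=get_obs();print(o["wrist_force"].round(1),o["position"].round(4),rf(o["position"]).round(4))
f=grab_frame("scene");crop(f,270,110,160,120,5,"pics/s9.png")
f=grab_frame("wrist");cv2.imwrite("pics/w9.png",f["image"][:,:,::-1])
```

```text
[-3.7  1.7  0.9] [0.519  0.1263 0.0501] [-0.1047  0.0054]
```

View pics/s9.png

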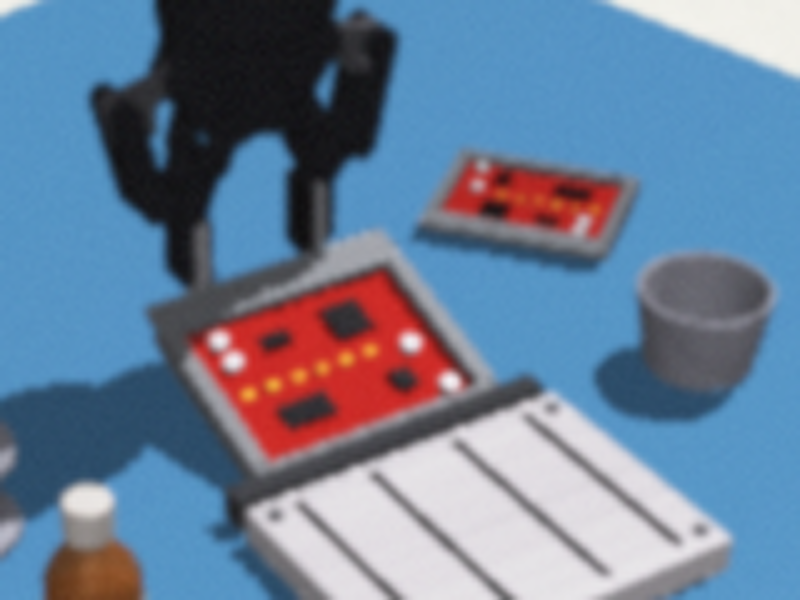

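View pics/w9.png

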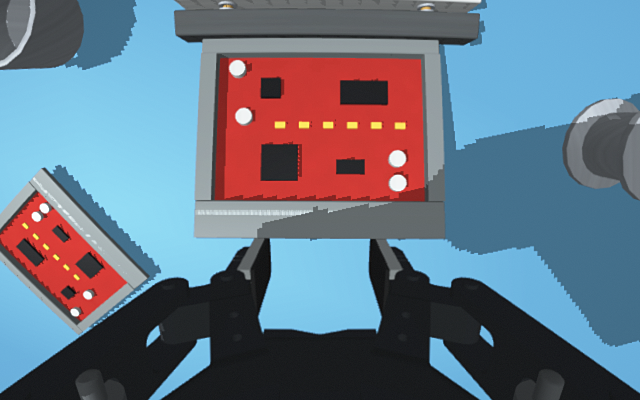

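apply_moves:
  deltas:
    - [0.8,-0.2,3.5,0]
    - [0.9,-0.2,3.4,0]
    - [1.0,-0.2,3.2,0]
    - [1.2,-0.3,3,0]
    - [1.4,-0.3,2.9,0]
    - [1.6,-0.3,2.8,0]
    - [1.7,-0.4,2.5,0]
    - [1.9,-0.4,2.4,0]

```text
time_s: 11.4
position: [0.5294, 0.124, 0.0734]
tool_rot: [3.123, -0.344, 0.0]
wrist_force: [-2.9, 1.1, 0.8]
gripper_width: 0.588
```

Run:
```python
from h import *
o=get_obs();print(o["wrist_force"].round(1),o["position"].round(4),rf(o["position"]).round(4))
f=grab_frame("scene");crop(f,270,90,160,140,4,"pics/s10.png")
f=grab_frame("wrist");cv2.imwrite("pics/w10.png",f["image"][:,:,::-1])
```

```text
[-2.9  1.1  0.8] [0.5294 0.124  0.0734] [-0.0941  0.0054]
```

View pics/s10.png

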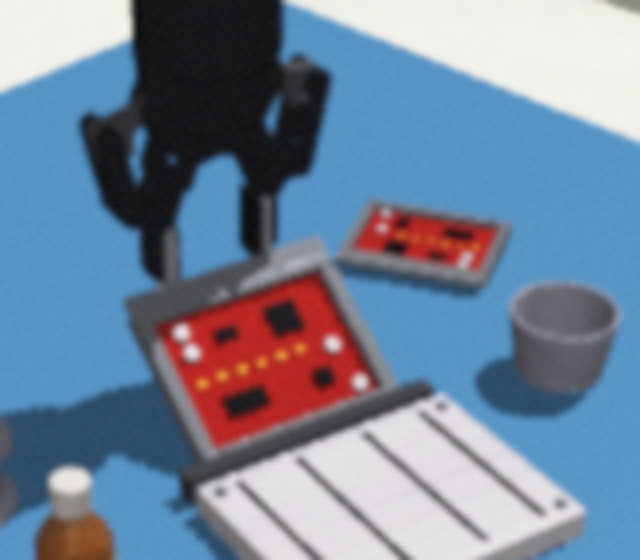

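View pics/w10.png

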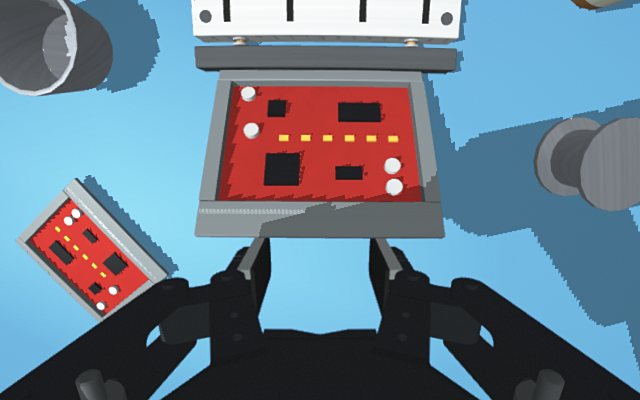

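apply_moves:
  deltas:
    - [2.3,-0.5,2.7,0]
    - [2.5,-0.6,2.6,0]
    - [2.7,-0.6,2.4,0]
    - [2.9,-0.7,2.2,0]
    - [3.0,-0.7,2.0,0]
    - [3.1,-0.7,1.8,0]
    - [3.1,-0.7,1.6,0]
    - [3.1,-0.7,1.3,0]

```text
time_s: 12.17
position: [0.5527, 0.1188, 0.09]
tool_rot: [-3.123, 0.344, -0.002]
wrist_force: [-1.3, 0.2, 0.4]
gripper_width: 0.585
```

Run:
```python
from h import *
o=get_obs();print(o["wrist_force"].round(1),o["position"].round(4),rf(o["position"]).round(4))
f=grab_frame("scene");crop(f,270,90,160,140,4,"pics/s11.png")
f=grab_frame("wrist");cv2.imwrite("pics/w11.png",f["image"][:,:,::-1])
```

```text
[-1.3  0.2  0.4] [0.5527 0.1188 0.09  ] [-0.0702  0.0055]
```

View pics/s11.png

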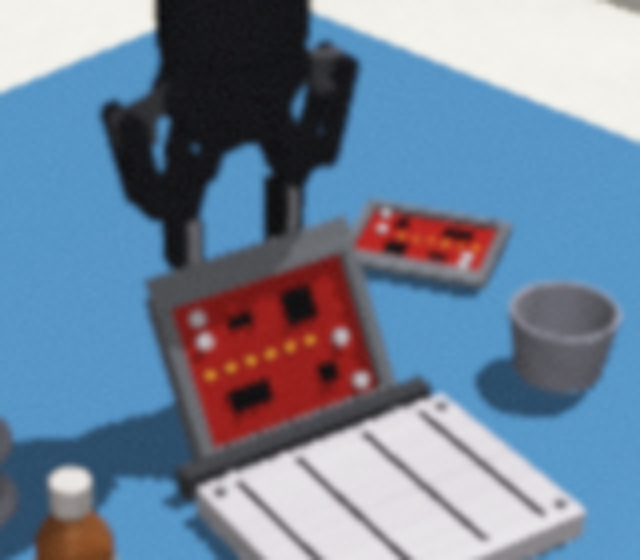

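View pics/w11.png

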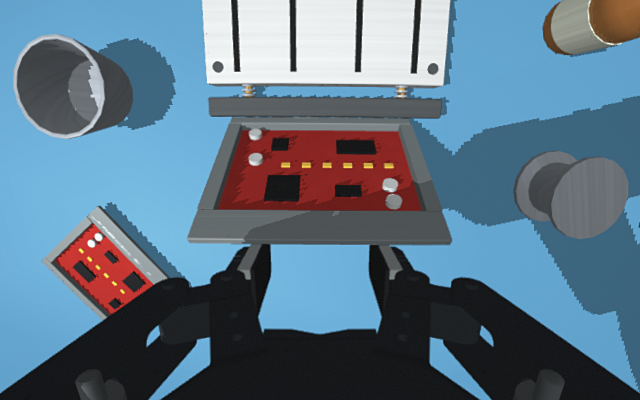

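apply_moves:
  deltas:
    - [3.6,-0.8,1.5,0]
    - [3.7,-0.8,1.2,0]
    - [3.9,-0.9,1,0]
    - [4.0,-0.9,0.7,0]
    - [4.1,-0.9,0.5,0]
    - [4.2,-0.9,0.2,0]
    - [4.2,-1.0,0,0]
    - [0,0,0,0]

```text
time_s: 12.93
position: [0.5833, 0.1125, 0.0989]
tool_rot: [-3.122, 0.344, -0.013]
wrist_force: [0.2, -0.2, 0.1]
gripper_width: 0.583
```

Run:
```python
from h import *
o=get_obs();print(o["wrist_force"].round(1),o["position"].round(4),rf(o["position"]).round(4))
f=grab_frame("scene");crop(f,270,90,160,140,4,"pics/s12.png")
f=grab_frame("wrist");cv2.imwrite("pics/w12.png",f["image"][:,:,::-1])
```

```text
[ 0.2 -0.2  0.1] [0.5833 0.1125 0.0989] [-0.039  0.006]
```

View pics/s12.png

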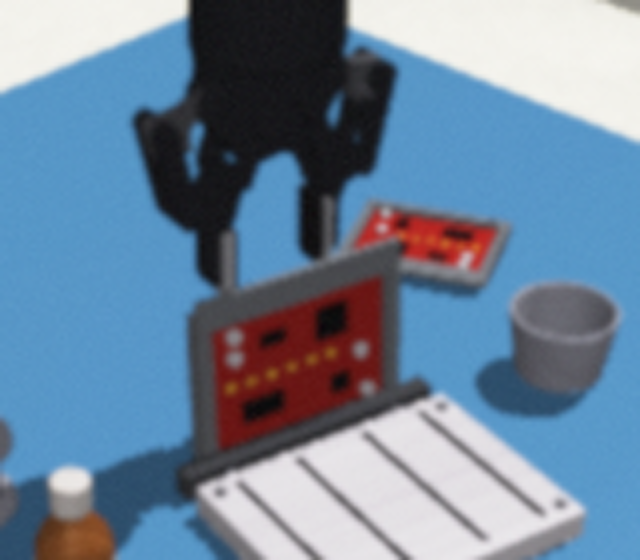

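View pics/w12.png

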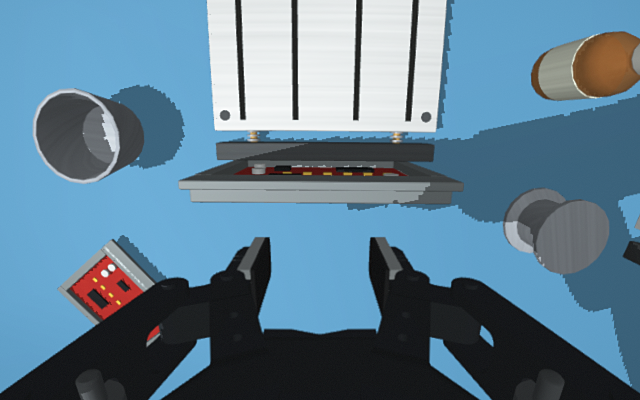

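Run:
```python
from h import *
f=grab_frame("wrist");a=f["image"][:,:,::-1]
g=grab_frame("wrist");b=g["image"][:,:,::-1]
cv2.imwrite("pics/w13.png",np.hstack([a[100:300,150:500],b[100:300,150:500]]))
```

```text
(no output)
```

View pics/w13.png

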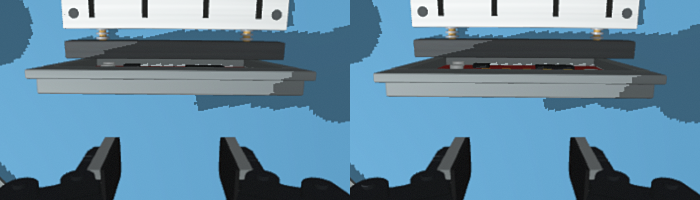

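apply_moves:
  deltas:
    - [3.9,-0.9,0,0]
    - [3.9,-0.9,0,0]
    - [3.9,-0.9,0,0]
    - [3.9,-0.9,0,0]
    - [3,-0.7,0,0]
    - [3,-0.7,0,0]
    - [3,-0.7,0,0]
    - [3,-0.7,0,0]

```text
time_s: 13.8
position: [0.6074, 0.1063, 0.0947]
tool_rot: [3.123, -0.344, -0.0]
wrist_force: [-0.5, -0.6, -0.6]
gripper_width: 0.583
```

Run:
```python
from h import *
o=get_obs();print(o["wrist_force"].round(1),o["position"].round(4),rf(o["position"]).round(4))
f=grab_frame("scene");crop(f,270,90,160,140,4,"pics/s14.png")
f=grab_frame("wrist");cv2.imwrite("pics/w14.png",f["image"][:,:,::-1])
```

```text
[-0.5 -0.6 -0.6] [0.6074 0.1063 0.0947] [-0.0141  0.0053]
```

View pics/s14.png

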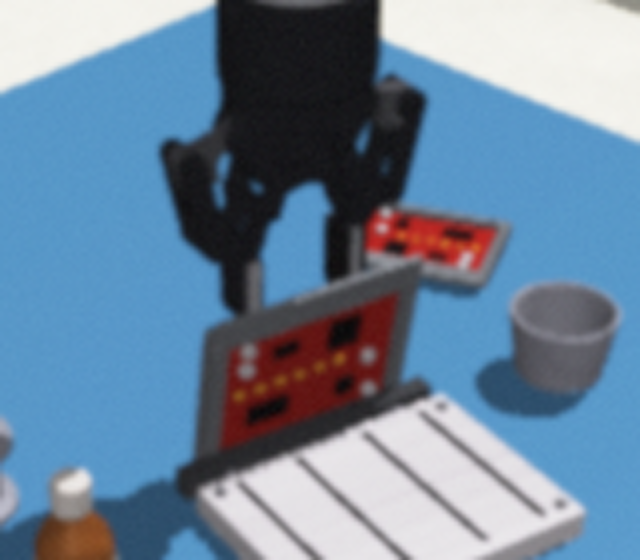

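View pics/w14.png

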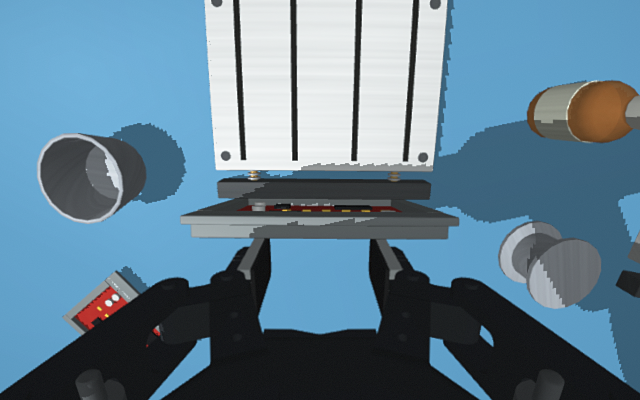

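apply_moves:
  deltas:
    - [3,-0.7,0,0]
    - [3,-0.7,0,0]
    - [3,-0.7,0,0]
    - [3,-0.7,0,0]
    - [3,-0.7,0,0]
    - [3,-0.7,0,0]
    - [0,0,0,0]
    - [0,0,0,0]

```text
time_s: 14.57
position: [0.6253, 0.1021, 0.0947]
tool_rot: [-3.123, 0.344, 0.0]
wrist_force: [0.7, -0.7, -0.3]
gripper_width: 0.586
```

Run:
```python
from h import *
o=get_obs();print(o["wrist_force"].round(1),o["position"].round(4),rf(o["position"]).round(4))
f=grab_frame("scene");crop(f,270,90,160,140,4,"pics/s15.png")
f=grab_frame("wrist");cv2.imwrite("pics/w15.png",f["image"][:,:,::-1])
```

```text
[ 0.7 -0.7 -0.3] [0.6253 0.1021 0.0947] [0.0042 0.0051]
```

View pics/s15.png

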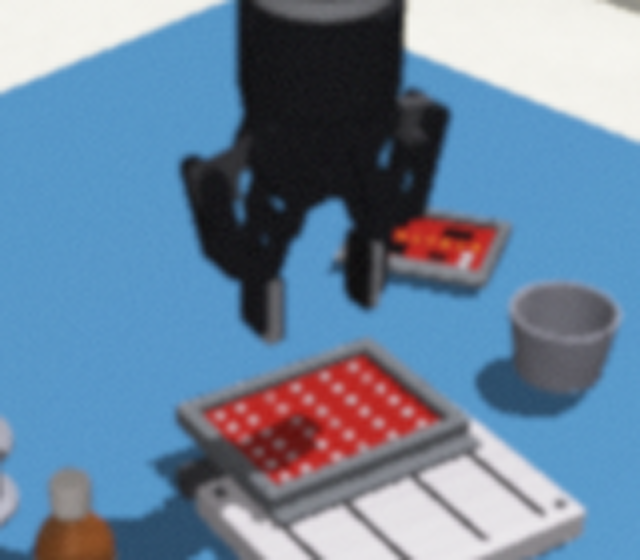

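View pics/w15.png

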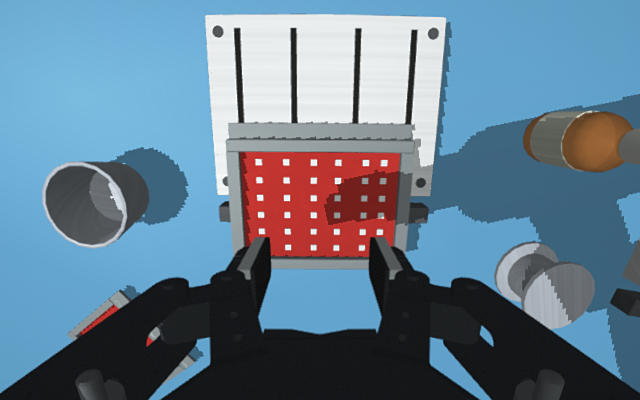

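The board has toppled, solder side up. I'll back the hand off and check.

apply_moves:
  deltas:
    - [-3,1,15,0]
    - [-5,1,20,0]
    - [-10,2,20,0]
    - [-20,4,20,0]
    - [-25,5,20,0]
    - [-25,5,10,0]
    - [-25,5,0,0]
    - [-25,5,0,0]

```text
time_s: 15.33
position: [0.4865, 0.1305, 0.2023]
tool_rot: [-3.122, 0.344, -0.005]
wrist_force: [-0.4, 0.4, 0.6]
gripper_width: 0.586
```

apply_moves:
  deltas:
    - [-15,-30,0,0]
    - [-10,-35,0,0]
    - [-5,-35,0,0]
    - [0,-35,0,0]
    - [0,-35,0,0]
    - [0,-30,0,0]
    - [0,-10,0,0]
    - [0,0,0,0]

```text
time_s: 16.0
position: [0.457, -0.0815, 0.2008]
tool_rot: [3.122, -0.349, 0.002]
wrist_force: [0.1, 0.2, 0.5]
gripper_width: 0.587
```

Run:
```python
from h import *
o=get_obs();print(o["time_s"],o["wrist_force"].round(1),o["position"].round(4),rf(o["position"]).round(4))
f=grab_frame("scene");crop(f,240,110,200,150,4,"pics/s16.png")
f=grab_frame("top");crop(f,210,120,180,150,4,"pics/t16.png")
```

```text
16.0 [0.1 0.2 0.5] [ 0.457  -0.0815  0.2008] [-0.1195 -0.211 ]
```

View pics/s16.png

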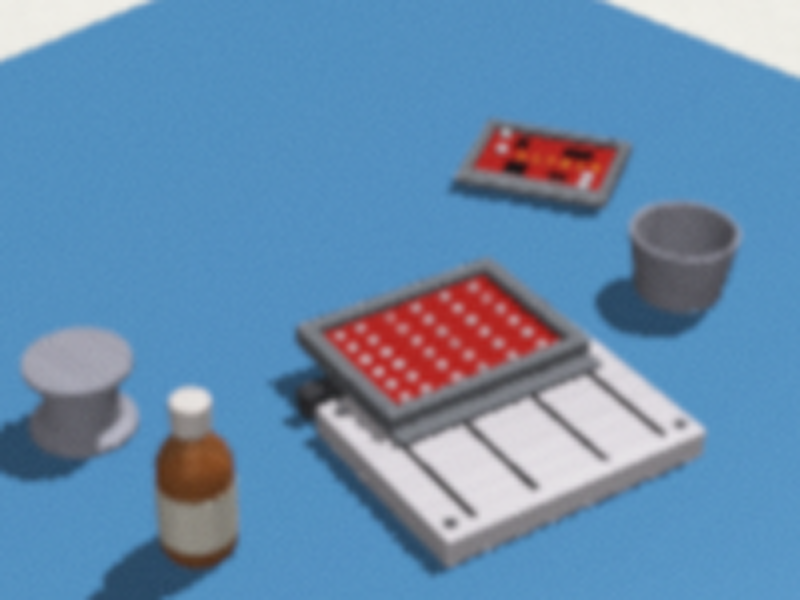

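View pics/t16.png

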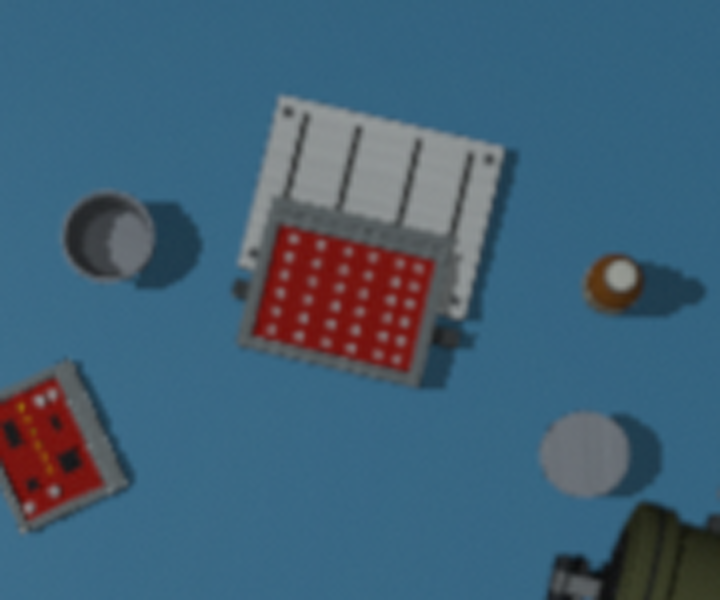

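Run:
```python
from h import *
f=grab_frame("top");g=grab_frame("scene")
def tri(tu,tv,su,sv):
    A=[];b=[]
    for fr,u,v in((f,210+(tu+.5)/4-.5,120+(tv+.5)/4-.5),(g,240+(su+.5)/4-.5,110+(sv+.5)/4-.5)):
        r=ray(fr,u,v);R,t=fr["R"],fr["t"]
        for i in(0,1):
            A.append(R[i]-r[i]*R[2]);b.append(r[i]*t[2]-t[i])
    return np.linalg.lstsq(np.array(A),np.array(b),rcond=None)[0]
for n,a in dict(frontL=(241,343,490,261),frontR=(419,385,300,329),padFL=(271,331,475,286),padFR=(396,366,341,336),padBL=(294,239,541,342),padBR=(419,268,405,397),plateFarL=(279,96,704,434),plateFarR=(504,148,447,552)).items():
    p=tri(*a);print(n,p.round(4),rf(p).round(4))
```

```text
frontL [0.6064 0.1671 0.0249] [-0.0285  0.0644]
frontR [0.5799 0.053  0.0252] [-0.0293 -0.0527]
padFL [0.614  0.1478 0.0219] [-0.0168  0.0473]
padFR [0.5927 0.0684 0.0194] [-0.0201 -0.0349]
padBL [0.6728 0.1332 0.0233] [0.0438 0.046 ]
padBR [0.6547 0.053  0.0226] [ 0.0438 -0.0363]
plateFarL [0.7679 0.1445 0.0115] [0.134  0.0779]
plateFarR [ 0.735  -0.0024  0.0093] [ 0.1343 -0.0726]
```

```bash
python3 -c "
from rig import *
print(hand_in())"
```

```text
the job is handed in; nothing more can be done
None
```

The board now lies on the rest with its solder side up, and I handed the job in at about 16 s of the 45 s allowed.

- **How it was done:** I pushed the board square against the rail with the two fingers spread 50 mm apart and raised its near edge in an arc. Near upright it swung ahead of the fingers for a moment, so I followed up with a gentle push and it toppled onto the rest. It was never gripped or lifted off.
- **Flatness:** The four pad corners triangulate within 4 mm of each other in height. That scatter is about as fine as my pixel readings allow. About 29 mm of the board overhangs the front.
- **Position:** It sits about 6 mm off the rest's centre line and stays within the rest's width.
- **Everything else:** In the pictures the spool, flux bottle and tin appear to be where they started. The hand stands clear and the wrist force is near zero.
- **Forces:** The highest wrist reading was about 8 N. The push measured about 6.4 N along the rail, so the rail should have stopped just short of its 7 N stop.
- **Disagreements:** Triangulated heights read about 5 mm low, judged by the plate, so I trusted them only relative to each other. The first wrist-camera reading put the board 7 mm off in y from the other two cameras. I used those two instead, and later views agreed with them.

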